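# Reload the dessert display in reverse order

### The job

Move the four dessert jars from the black carrier to the gold-rimmed display rack, one jar standing upright in each bay, in reverse order: the jar that stands farthest to the robot's left on the carrier goes into the bay farthest to the robot's right, the next one into the bay beside it, and so on. The jars are fragile: set each one down rather than dropping it, and do not let any topple.

Things in the scene. Friction and masses are not known exactly. Their poses are not given: they have to be found in the camera images.
- jar_red: loose dessert jar: white ceramic cylinder 44 mm in diameter, red lid of the same diameter and a small gold ball knob; the straight side (ceramic and lid) is 66 mm high, 77 mm with the knob; about 0.18 kg. Origin at the centre of its underside, z up along the jar. Grip it across the 44 mm diameter, best 30 to 50 mm above its underside
- jar_yellow: loose dessert jar: white ceramic cylinder 44 mm in diameter, yellow lid of the same diameter and a small gold ball knob; the straight side (ceramic and lid) is 66 mm high, 77 mm with the knob; about 0.18 kg. Origin at the centre of its underside, z up along the jar. Grip it across the 44 mm diameter, best 30 to 50 mm above its underside
- jar_green: loose dessert jar: white ceramic cylinder 44 mm in diameter, green lid of the same diameter and a small gold ball knob; the straight side (ceramic and lid) is 66 mm high, 77 mm with the knob; about 0.18 kg. Origin at the centre of its underside, z up along the jar. Grip it across the 44 mm diameter, best 30 to 50 mm above its underside
- jar_blue: loose dessert jar: white ceramic cylinder 44 mm in diameter, blue lid of the same diameter and a small gold ball knob; the straight side (ceramic and lid) is 66 mm high, 77 mm with the knob; about 0.18 kg. Origin at the centre of its underside, z up along the jar. Grip it across the 44 mm diameter, best 30 to 50 mm above its underside
- coaster_red: red square coaster, 66 x 66 mm, 5 mm thick, fixed on the carrier; the jar with the red lid starts on it, so it goes on showing where in the row that jar stood. Origin at the centre of its underside, so the jar's underside starts 5 mm above it; axes parallel to the carrier's
- coaster_yellow: yellow square coaster, 66 x 66 mm, 5 mm thick, fixed on the carrier; the jar with the yellow lid starts on it, so it goes on showing where in the row that jar stood. Origin at the centre of its underside, so the jar's underside starts 5 mm above it; axes parallel to the carrier's
- coaster_green: green square coaster, 66 x 66 mm, 5 mm thick, fixed on the carrier; the jar with the green lid starts on it, so it goes on showing where in the row that jar stood. Origin at the centre of its underside, so the jar's underside starts 5 mm above it; axes parallel to the carrier's
- coaster_blue: blue square coaster, 66 x 66 mm, 5 mm thick, fixed on the carrier; the jar with the blue lid starts on it, so it goes on showing where in the row that jar stood. Origin at the centre of its underside, so the jar's underside starts 5 mm above it; axes parallel to the carrier's
- carrier: black carrier: fixed slab 84 x 310 mm, 12 mm high, a gold hoop handle 25 mm high at each end, with the four coasters on it in a row, centres at y = -112.5, -37.5, 37.5, 112.5 mm. Origin: centre of its underside; +y along the row to the robot's left (within 0.2 rad), x across it away from the robot. It stands nearer to the robot than the display rack, or farther
- display: display rack: fixed black block, gold rims, 82 x 306 mm; a row of four open bays (cream discs) centred at x = 0, y = -112.5, -37.5, 37.5, 112.5 mm. Bay floors 50 mm above the origin (centre of the underside); gold bars 6 mm thick round each bay rise 10 mm above its floor; a bay is 70 (x) by 69 mm (y) inside. +y along the row to the robot's left (within 0.2 rad), x away from it

How it is judged:
At the end, for the whole second after the job is handed in: Each jar stands upright (tilt under 0.1 rad), released and at rest, on the floor of the display bay that mirrors its coaster's place in the carrier's row: within 15 mm of the bay centre along the row and 18 mm across it, underside within 6 mm of the bay floor's height (((y of coaster_red in the frame of carrier between -0.1325 and -0.0925 m and y of jar_red in the frame of display between 0.0975 and 0.1275 m) or (y of coaster_red in the frame of carrier between -0.0575 and -0.0175 m and y of jar_red in the frame of display between 0.0225 and 0.0525 m) or (y of coaster_red in the frame of carrier between 0.0175 and 0.0575 m and y of jar_red in the frame of display between -0.0525 and -0.0225 m) or (y of coaster_red in the frame of carrier between 0.0925 and 0.1325 m and y of jar_red in the frame of display between -0.1275 and -0.0975 m)) and x of jar_red in the frame of display between -0.018 and 0.018 m and z of jar_red in the frame of display between 0.044 and 0.056 m and angle between each of jar_red, jar_yellow, jar_green, jar_blue's own z axis and vertical below 0.1 rad and linear speed of each of jar_red, jar_yellow, jar_green, jar_blue below 0.03 m/s and contact force between the fingers and jar_red below 0.05 N and ((y of coaster_yellow in the frame of carrier between -0.1325 and -0.0925 m and y of jar_yellow in the frame of display between 0.0975 and 0.1275 m) or (y of coaster_yellow in the frame of carrier between -0.0575 and -0.0175 m and y of jar_yellow in the frame of display between 0.0225 and 0.0525 m) or (y of coaster_yellow in the frame of carrier between 0.0175 and 0.0575 m and y of jar_yellow in the frame of display between -0.0525 and -0.0225 m) or (y of coaster_yellow in the frame of carrier between 0.0925 and 0.1325 m and y of jar_yellow in the frame of display between -0.1275 and -0.0975 m)) and x of jar_yellow in the frame of display between -0.018 and 0.018 m and z of jar_yellow in the frame of display between 0.044 and 0.056 m and contact force between the fingers and jar_yellow below 0.05 N and ((y of coaster_green in the frame of carrier between -0.1325 and -0.0925 m and y of jar_green in the frame of display between 0.0975 and 0.1275 m) or (y of coaster_green in the frame of carrier between -0.0575 and -0.0175 m and y of jar_green in the frame of display between 0.0225 and 0.0525 m) or (y of coaster_green in the frame of carrier between 0.0175 and 0.0575 m and y of jar_green in the frame of display between -0.0525 and -0.0225 m) or (y of coaster_green in the frame of carrier between 0.0925 and 0.1325 m and y of jar_green in the frame of display between -0.1275 and -0.0975 m)) and x of jar_green in the frame of display between -0.018 and 0.018 m and z of jar_green in the frame of display between 0.044 and 0.056 m and contact force between the fingers and jar_green below 0.05 N and ((y of coaster_blue in the frame of carrier between -0.1325 and -0.0925 m and y of jar_blue in the frame of display between 0.0975 and 0.1275 m) or (y of coaster_blue in the frame of carrier between -0.0575 and -0.0175 m and y of jar_blue in the frame of display between 0.0225 and 0.0525 m) or (y of coaster_blue in the frame of carrier between 0.0175 and 0.0575 m and y of jar_blue in the frame of display between -0.0525 and -0.0225 m) or (y of coaster_blue in the frame of carrier between 0.0925 and 0.1325 m and y of jar_blue in the frame of display between -0.1275 and -0.0975 m)) and x of jar_blue in the frame of display between -0.018 and 0.018 m and z of jar_blue in the frame of display between 0.044 and 0.056 m and contact force between the fingers and jar_blue below 0.05 N); the robot touches nothing.
It fails at once if a jar is dropped (moves faster than 0.75 m/s, a fall of about 30 mm, while the fingers do not touch it) ((linear speed of jar_red above 0.75 m/s and contact force between the fingers and jar_red below 0.05 N) or (linear speed of jar_yellow above 0.75 m/s and contact force between the fingers and jar_yellow below 0.05 N) or (linear speed of jar_green above 0.75 m/s and contact force between the fingers and jar_green below 0.05 N) or (linear speed of jar_blue above 0.75 m/s and contact force between the fingers and jar_blue below 0.05 N)).
It fails at once if a jar topples (leans more than 0.7 rad) (angle between any of jar_red, jar_yellow, jar_green, jar_blue's own z axis and vertical above 0.7 rad).
It also fails if it takes over 96 s, if anything falls off the work surface, if the arm or the gripper's body presses on something with over 40 N, if the wrist force passes 120 N, or if a joint passes its speed limit or range.

### The arm

A 6-joint arm with a two-finger parallel gripper is mounted at the origin on the work surface. World frame = base frame: x ahead of the robot, y to its left, z up, the work surface at z = 0. Lengths are in m, angles in rad, forces in N, time in s.
With the tool pointing down it reaches from about 0.325 to 0.775 m from the base axis. Payload 9.3 kg.
Tool frame: the origin (TCP) lies at the very end of the fingers, on their centre line; the grasp point (between the pads) lies 19 mm behind it (bot.pinch_z is the distance from the TCP to the grasp point, in m); z points along the fingers, y is the line along which they close (so a half turn about z gives the same grasp; the last joint's range is limited). The gripper opens to 85 mm and grips with 20 to 120 N. Pads are 22 mm wide; open, the fingers measure 114 mm over their backs; the gripper's body (76 mm by 85 mm) begins 54 mm behind the grasp point. The pads swing forward as they close: fully open they stand 13 mm farther back than shut.
Start: joints at [1.095, 0.259, 0.021, 1.334, 0, 1.418], TCP at [0.174, 0.522, 0.231] pointing down, gripper open.
Joint ranges: [-3.04, 3.04], [-0.91, 1.82], [-1.04, 1.36], [-1.92, 1.95], [-1.52, 1.45], [-3.14, 3.14]. Speed limits (rad/s): [2.22, 2.22, 2.79, 3.14, 3.14, 3.14].

### API

Orientations are given as a rotation vector (axis times angle).
In Python, from rig import bot gives the robot as it stands.
- The arm moves only by the shell command python3 -m creep 'ROWS'. ROWS is a JSON list of rows, 1 to 12 of them, each of 5 numbers: the finger opening in m, then dx, dy, dz in m, then a turn about the tool's z in rad; each row is the pose to reach, as a shift and turn from the pose commanded when the command began, along the tool's axes at that moment; what a row does not reach only later rows make up. A row lasts 1/12 s, in which the tool goes at most 0.0417 m and 0.125 rad, less where a joint would pass 70% of its speed; a pose out of reach is approached as far as the arm can. The fingers move at their own pace and stop on an object; the grip force is fixed at half the most. Time passes only in rows, so rows that do not move let the fingers close. It prints the time, the measured TCP pose, the force, the opening and the grip force at its end.
- bot.get_state(): the state, without advancing time (a new reading comes with each control period).
- bot.camera(name): name is "scene" or "side" or "wrist"; returns the picture (480x640x3 uint8, red, green, blue); there is no depth.
- bot.calibration(name): a dict with "fovy" (degrees; the focal length in pixels is half the picture's height over the tangent of half this angle, whatever the lens; pixels are square), "cx", "cy" (the principal point, pixels), "R" (3x3) and "t" (3): a world point X has camera coordinates R X + t. Camera axes: x right, y down, z forward; pixel columns grow to the right and rows downward; lengths in m; the calibration is good to about 2 mm. A picture is of the moment at which its call begins: read the wrist's pose just before it. calibration takes no time and is no camera call; for the wrist camera it gives the pose at the moment of the call.
- bot.finish_job(): hands the job in; it is judged then, once.
Trained networks look in the newest picture that a camera, given by its name, has taken for a name from the list of things; names that differ only in an ending like _2 or _b are one class to them, and where a whole thing is asked for, a point or a joint stands for the part that bears it (a point fixed in the world has none). Each returns a list of dicts, best first, with "p" (0 to 1); they miss things now and then, are a little off and sometimes report something else, mostly with a low value. They report only what shows in the picture. A call takes as long as a camera call.
- bot.look_for(camera, target): "uv" ([column, row] in pixels, amid what is visible of it).
- bot.regions_of(camera, target): "mask" (480x640 bool, what is visible of it) and "uv" ([column, row] in pixels, amid what is visible of it).
The state is a dict: "time": time; "joint_positions": joint angles; "joint_vel": joint speeds; "tau": joint torques, N m; "tcp_pos": TCP position; "tool_rot": TCP orientation; "ft_force": force on the tool from outside, world axes, zero at the start; "moment": the same for the moment, N m; "width": finger opening in m; "gripper_force": force on a finger pad.
Only numpy, scipy, OpenCV 4.12 (cv2) and the standard library are available. Lean on these libraries where they do the work, as an engineer would, in place of code of your own. Each camera call takes 0.05 s, during which the arm holds its last target. There are 200 camera calls.

## Working session

There is one attempt and no reset: what is moved stays moved. The work goes in short steps, Python scripts to look and compute and a shell command to move; the robot and the scene stay as the last step left them, time stands still between calls to the robot, and variables do not carry over. Pictures are saved under pics/ and viewed, at most 14 in all, crops included, and the job is handed in when it is done.

```bash
mkdir -p pics; ls
python3 - <<'E'
from rig import bot
import cv2,numpy as np
for n in("scene","side"):
    im=bot.camera(n); cv2.imwrite(f"pics/{n}0.png",im[:,:,::-1])
    print(n,bot.calibration(n))
    for t in ["carrier","display"]+[a+c for a in("jar_","coaster_") for c in("red","yellow","green","blue")]:
        print(t,[(np.round(d["uv"],1).tolist(),round(d["p"],2)) for d in bot.look_for(n,t)[:2]])
print(bot.get_state())
E
```

```text
pics
scene {'fovy': 48.964453127928834, 'cx': 320.09180092400146, 'cy': 232.43511603959996, 'R': array([[ 0.26954607,  0.96287308,  0.01484416],
       [ 0.6795271 , -0.17925885, -0.71141351],
       [-0.68233997,  0.20184572, -0.70261687]]), 't': array([-0.13568294, -0.3495495 ,  1.05735379])}
carrier [([332.5, 341.5], 0.73), ([420.4, 304.5], 0.71)]
display [([357.1, 179.7], 0.83)]
jar_red [([435.4, 274.6], 0.85)]
jar_yellow [([306.6, 299.8], 0.95), ([356.3, 180.6], 0.23)]
jar_green [([375.1, 286.0], 0.7)]
jar_blue [([237.3, 316.7], 0.88)]
coaster_red [([335.5, 343.5], 0.65)]
coaster_yellow [([309.7, 336.2], 0.7), ([422.4, 307.2], 0.7)]
coaster_green [([361.2, 320.1], 0.88)]
coaster_blue [([238.6, 348.8], 0.81)]
side {'fovy': 46.6171499336212, 'cx': 321.36688960877956, 'cy': 243.42912047655688, 'R': array([[ 0.7128634 , -0.70128655, -0.00478953],
       [-0.53095995, -0.53523822, -0.65696391],
       [ 0.45815642,  0.47086858, -0.75390681]]), 't': array([-0.4007025 ,  0.31158673,  0.6036935 ])}
carrier [([380.5, 248.8], 0.87)]
display [([242.4, 250.7], 0.63)]
jar_red [([325.8, 168.9
[... 316 characters left out ...]
[433.4, 272.0], 0.64)]
{'time': 1.1, 'joint_positions': array([ 1.09541574e+00,  2.58567008e-01,  2.15204553e-02,  1.33365038e+00,
       -1.92941222e-05,  1.41818255e+00]), 'joint_vel': array([ 0.00128917,  0.00014118, -0.00095749, -0.00023055,  0.00011725,
        0.00024844]), 'tau': array([ 7.49244027e-04, -5.55392504e+01,  3.44740427e+01,  1.32713445e-03,
       -2.56444382e-04, -2.15481201e-06]), 'tcp_pos': array([0.17448251, 0.52161248, 0.23130472]), 'tool_rot': array([5.04795123e-01, 3.10072219e+00, 1.39130364e-04]), 'ft_force': array([ 0.93839037, -0.79582903,  0.82032489]), 'moment': array([-0.00325739,  0.01248083, -0.00767652]), 'gripper_force': 0.0, 'width': 0.08539920385651703}
```

View pics/scene0.png

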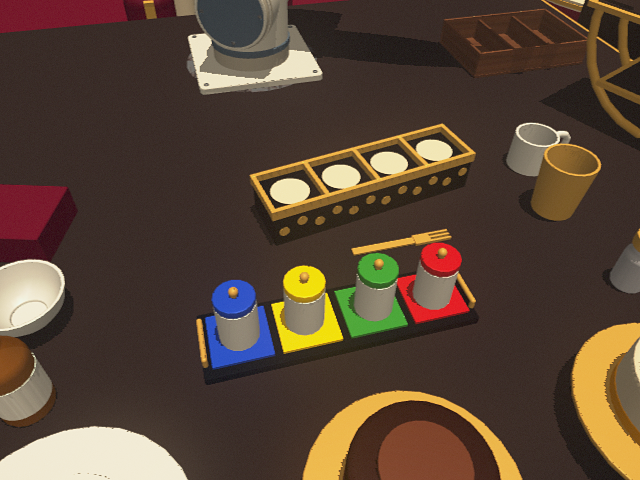

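View pics/side0.png

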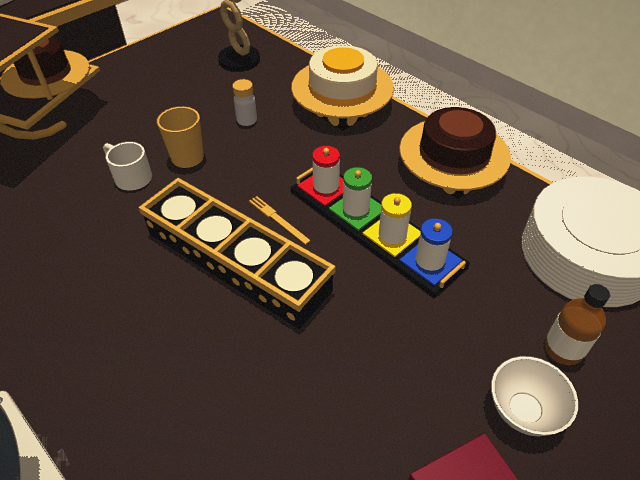

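The pictures show red farthest to the robot's left (+y is to the right in scene) and blue farthest right. In scene the knobs are at about (233,292), (304,277), (378,264) and (442,252), and the discs at about (290,190), (341,177), (389,163) and (434,151). The carrier stands farther away than the rack. Next I triangulate.

```bash
cat > h.py <<'E'
import numpy as np,cv2
from rig import bot
from scipy.spatial.transform import Rotation as Ro
def P(c):
    f=240/np.tan(np.radians(c["fovy"])/2)
    return np.array([[f,0,c["cx"]],[0,f,c["cy"]],[0,0,1]])@np.c_[c["R"],c["t"]]
def tri(p1,a,p2,b):
    X=cv2.triangulatePoints(p1,p2,np.array(a,float).T,np.array(b,float).T); return (X[:3]/X[3]).T
def discs(im):
    h=cv2.cvtColor(im,cv2.COLOR_RGB2HSV)
    m=((h[...,2]>190)&(h[...,1]<70)).astype(np.uint8)
    n,l,s,c=cv2.connectedComponentsWithStats(m)
    return [(c[i].round(1).tolist(),int(s[i,4])) for i in range(1,n) if 300<s[i,4]<3000]
E
python3 - <<'E'
from h import *
ims={n:cv2.imread(f"pics/{n}0.png")[:,:,::-1].copy() for n in("scene","side")}
g={"scene":[(290,190),(341,177),(389,163),(434,151)],"side":[(294,276),(253,251),(214,229),(179,208)]}
d={}
for n in g:
    c=discs(ims[n]); print(n,c)
    d[n]=[min((q[0] for q in c),key=lambda q:np.hypot(q[0]-a[0],q[1]-a[1])) for a in g[n]]
p={n:P(bot.calibration(n)) for n in g}
D=tri(p["scene"],d["scene"],p["side"],d["side"]); print("discs -y..+y\n",D.round(4))
K=tri(p["scene"],[(233,292),(304,277),(378.5,264),(442.5,252)],p["side"],[(437,227),(397,201),(358,173.5),(326,152)]); print("knobs B Y G R\n",K.round(4))
# body masks centroids by network
for j in("blue","yellow","green","red"):
    u={}
    for n in g:
        r=bot.regions_of(n,"jar_"+j)[0] if False else None
for A in(D,K):
    v=A[3]-A[0]; print(np.linalg.norm(np.diff(A,axis=0),axis=1).round(4),"yaw",np.arctan2(-v[0],v[1]),A.mean(0).round(4))
s=bot.get_state(); print(Ro.from_rotvec(s["tool_rot"]).as_matrix().round(3))
E
```

```text
scene [([250.6, 66.6], 2269), ([433.6, 149.7], 542), ([388.6, 162.5], 595), ([340.5, 176.1], 659), ([289.4, 190.6], 735)]
side [([157.6, 14.6], 2543), ([287.2, 25.4], 458), ([337.3, 61.0], 1070), ([177.9, 207.2], 598), ([213.8, 228.3], 667), ([252.2, 251.1], 750), ([293.7, 275.7], 845), ([28.5, 440.3], 1472)]
discs -y..+y
 [[ 0.4758 -0.0343  0.0494]
 [ 0.4636  0.0399  0.0495]
 [ 0.4515  0.1141  0.0496]
 [ 0.4391  0.1882  0.0496]]
knobs B Y G R
 [[ 0.657  -0.1338  0.0872]
 [ 0.6566 -0.0613  0.0875]
 [ 0.6595  0.0185  0.088 ]
 [ 0.6611  0.0899  0.0877]]
[0.0752 0.0752 0.0752] yaw 0.16326974738196326 [0.4575 0.077  0.0495]
[0.0725 0.0798 0.0715] yaw -0.018261601716299994 [ 0.6585 -0.0217  0.0876]
[[-0.948  0.317  0.   ]
 [ 0.317  0.948  0.   ]
 [-0.     0.    -1.   ]]
```

The discs come out at z≈0.0495 with 75.2 mm spacing, and the knob centres at z≈0.088. All of this fits the given sizes and is within reach. I grip across the row, because gripping along it would hit the neighbours. So I turn tool y onto world x, which makes tool dx = world dy, tool dy = world dx and dz = -world dz.

```bash
R='[0.085,-0.316,-0.234,-0.07,1.248]'; python3 -m creep '[[0.085,0,0,-0.035,0.1],[0.085,0,0,-0.07,0.22],[0.085,-0.316,-0.234,-0.07,1.248],[0.085,-0.316,-0.234,-0.07,1.248],[0.085,-0.316,-0.234,-0.07,1.248],[0.085,-0.316,-0.234,-0.07,1.248],[0.085,-0.316,-0.234,-0.07,1.248],[0.085,-0.316,-0.234,-0.07,1.248],[0.085,-0.316,-0.234,-0.07,1.248],[0.085,-0.316,-0.234,-0.07,1.248],[0.085,-0.316,-0.234,-0.07,1.248],[0.085,-0.316,-0.234,-0.07,1.248]]'
```

```text
time: 2.1
tcp_pos: [0.4019, 0.1961, 0.3013]
tool_rot: [2.226, 2.215, -0.0]
ft_force: [-1.1, 0.3, 0.3]
width: 0.0849
gripper_force: 0.0
```

```bash
python3 -m creep '[[0.085,-0.2,0.2,0,0],[0.085,-0.2,0.2,0,0],[0.085,-0.2,0.2,0,0],[0.085,-0.2,0.2,0,0],[0.085,-0.2,0.2,0,0],[0.085,-0.2,0.2,0,0],[0.085,-0.2,0.2,0,0],[0.085,-0.2,0.2,0,0],[0.085,-0.2,0.2,0,0]]'
python3 - <<'E'
from h import *
cv2.imwrite("pics/w1.png",bot.camera("wrist")[:,:,::-1]); print(bot.calibration("wrist"))
p=P(bot.calibration("wrist"))
for t in ["red","yellow","green","blue"]:
    print(t,[(np.round(d["uv"],1).tolist(),round(d["p"],2)) for d in bot.look_for("wrist","jar_"+t)[:2]])
for X in [(0.657,-0.1338,.0872),(.6566,-.0613,.0875),(.6595,.0185,.088),(.6611,.0899,.0877)]:
    q=p@np.r_[X,1]; print((q[:2]/q[2]).round(1))
E
```

```text
time: 2.85
tcp_pos: [0.6008, -0.0021, 0.2999]
tool_rot: [-2.223, -2.218, 0.002]
ft_force: [-0.2, 0.4, 0.5]
width: 0.0851
gripper_force: 0.0
{'fovy': 69.35376743182759, 'cx': 318.9003306498202, 'cy': 247.9916448359602, 'R': array([[ 9.99997635e-01, -6.04440555e-04, -2.08929845e-03],
       [ 7.15900975e-06, -9.59688073e-01,  2.81067257e-01],
       [-2.17496325e-03, -2.81066607e-01, -9.59685799e-01]]), 't': array([-0.5995542 , -0.05719363,  0.44586439])}
red [([376.5, 124.1], 0.7)]
yellow [([367.6, 261.6], 0.94)]
green [([375.5, 193.2], 0.89)]
blue [([364.8, 318.8], 0.64), ([187.2, 126.7], 0.43)]
[368.8 331.4]
[371.2 272.1]
[377.3 198.9]
[382.4 125. ]
```

View pics/w1.png

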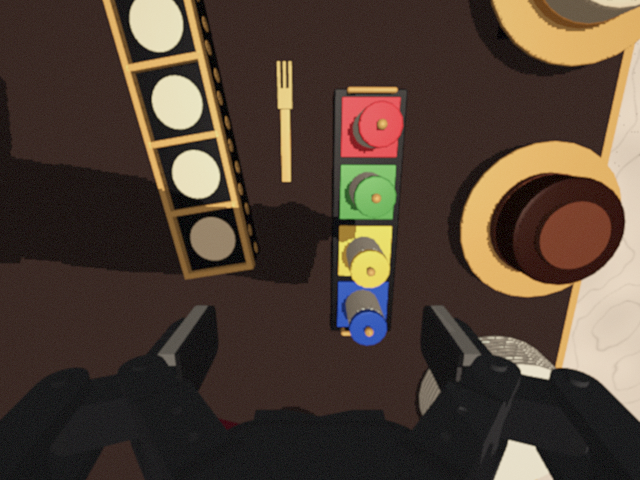

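The picture matches the projections. The knobs are at red (383,125), green (376,198), yellow (370,271) and blue (369,331), each within 2 px. Red goes first.

```bash
python3 -m creep '[[0.085,0.092,0.06,0.15,0],[0.085,0.092,0.06,0.15,0],[0.085,0.092,0.06,0.15,0],[0.085,0.092,0.06,0.15,0],[0.085,0.092,0.06,0.15,0],[0.085,0.092,0.06,0.15,0],[0.085,0.092,0.06,0.18,0],[0.085,0.092,0.06,0.21,0],[0.085,0.092,0.06,0.24,0],[0.085,0.092,0.06,0.255,0],[0.085,0.092,0.06,0.265,0],[0.085,0.092,0.06,0.265,0]]' && python3 -m creep '[[0.03,0,0,0,0],[0.03,0,0,0,0],[0.03,0,0,0,0],[0.03,0,0,0,0],[0.03,0,0,0,0],[0.03,0,0,0,0],[0.03,0,0,0,0],[0.03,0,0,0,0],[0.03,0,0,0,0]]'
```

```text
time: 4.1
tcp_pos: [0.6591, 0.0914, 0.0358]
tool_rot: [-2.22, -2.221, 0.002]
ft_force: [-0.4, -0.5, 0.5]
width: 0.085
gripper_force: 0.0
time: 4.85
tcp_pos: [0.6609, 0.0914, 0.0381]
tool_rot: [2.22, 2.22, 0.003]
ft_force: [-1.0, -0.6, 5.9]
width: 0.0422
gripper_force: 59.9
```

```bash
python3 -m creep '[[0.03,0,0,-0.01,0],[0.03,0,0,-0.03,0],[0.03,0,0,-0.06,0],[0.03,0,0,-0.09,0],[0.03,0,0,-0.11,0],[0.03,0,0,-0.12,0],[0.03,0,0,-0.12,0]]' && python3 -m creep '[[0.03,-0.01,-0.015,0,0],[0.03,-0.03,-0.045,0,0],[0.03,-0.05,-0.075,0,0],[0.03,-0.07,-0.105,0,0],[0.03,-0.09,-0.135,0,0],[0.03,-0.11,-0.165,0,0],[0.03,-0.12,-0.18,0,0],[0.03,-0.124,-0.185,0,0],[0.03,-0.124,-0.185,0,0],[0.03,-0.124,-0.185,0,0]]'
python3 - <<'E'
from h import *
cv2.imwrite("pics/s2.png",bot.camera("scene")[:,:,::-1]); cv2.imwrite("pics/d2.png",bot.camera("side")[:,:,::-1])
print([(n,[(d["uv"],d["p"]) for d in bot.look_for(n,"jar_red")[:1]]) for n in("scene","side")])
E
```

```text
time: 5.43
tcp_pos: [0.6608, 0.0915, 0.1594]
tool_rot: [2.219, 2.219, 0.005]
ft_force: [-0.2, -0.2, -2.3]
width: 0.0422
gripper_force: 61.2
time: 6.27
tcp_pos: [0.4753, -0.0325, 0.1559]
tool_rot: [-2.222, -2.221, -0.0]
ft_force: [-0.3, -0.7, -2.3]
width: 0.042
gripper_force: 61.6
[('scene', [([276.4, 120.3], 0.75)]), ('side', [([293.5, 219.8], 0.78)])]
```

View pics/s2.png

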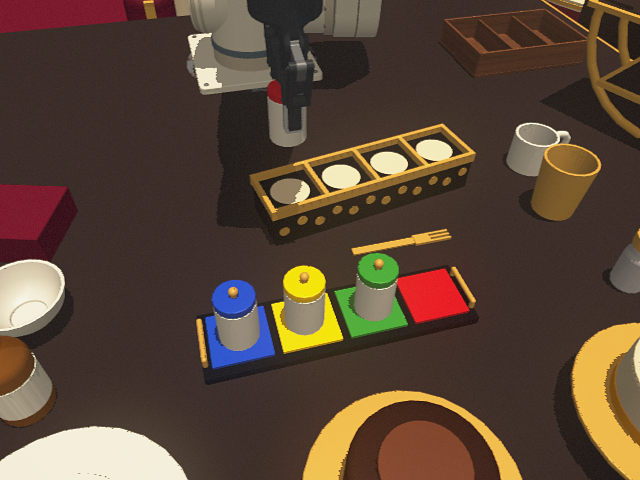

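View pics/d2.png

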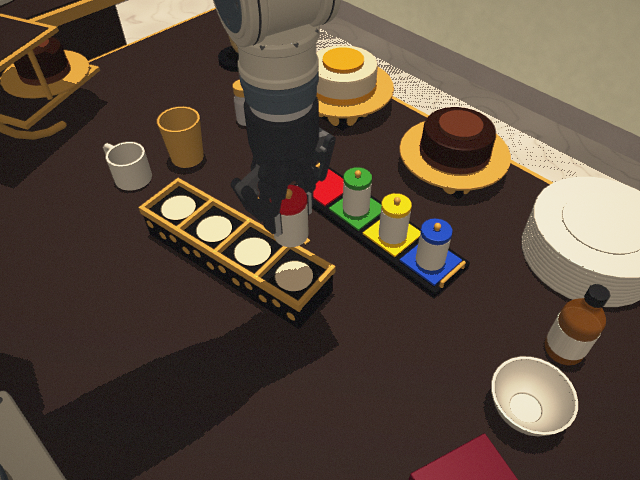

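Jar red hangs upright over the rightmost bay, at (288,120) in scene and (293,220) in side. I lower it gently.

```bash
python3 -m creep '[[0.03,0,0,0.015,0],[0.03,0,0,0.04,0],[0.03,0,0,0.06,0],[0.03,0,0,0.07,0],[0.03,0,0,0.077,0],[0.03,0,0,0.081,0],[0.03,0,0,0.083,0],[0.03,0,0,0.084,0],[0.03,0,0,0.085,0],[0.03,0,0,0.085,0]]'
```

```text
time: 7.3
tcp_pos: [0.4753, -0.0326, 0.0717]
tool_rot: [2.221, 2.221, 0.001]
ft_force: [-0.2, 0.3, -2.7]
width: 0.042
gripper_force: 61.6
```

```bash
python3 -m creep '[[0.03,0,0,0.001,0],[0.03,0,0,0.002,0],[0.03,0,0,0.002,0],[0.03,0,0,0.002,0]]'
```

```text
time: 7.63
tcp_pos: [0.4754, -0.0327, 0.071]
tool_rot: [2.22, 2.22, 0.002]
ft_force: [-4.1, 2.0, 16.2]
width: 0.0419
gripper_force: 63.2
```

```bash
python3 -m creep '[[0.085,0,0,0,0],[0.085,0,0,0,0],[0.085,0,0,0,0],[0.085,0,0,0,0],[0.085,0,0,0,0],[0.085,0,0,0,0],[0.085,0,0,-0.02,0],[0.085,0,0,-0.05,0],[0.085,0,0,-0.09,0],[0.085,0,0,-0.1,0],[0.085,0,0,-0.1,0]]'
python3 - <<'E'
from h import *
cv2.imwrite("pics/s3.png",bot.camera("scene")[:,:,::-1])
E
```

```text
time: 8.55
tcp_pos: [0.4765, -0.0329, 0.1723]
tool_rot: [2.218, 2.218, 0.005]
ft_force: [0.2, -0.0, -0.7]
width: 0.0853
gripper_force: 0.0
```

View pics/s3.png

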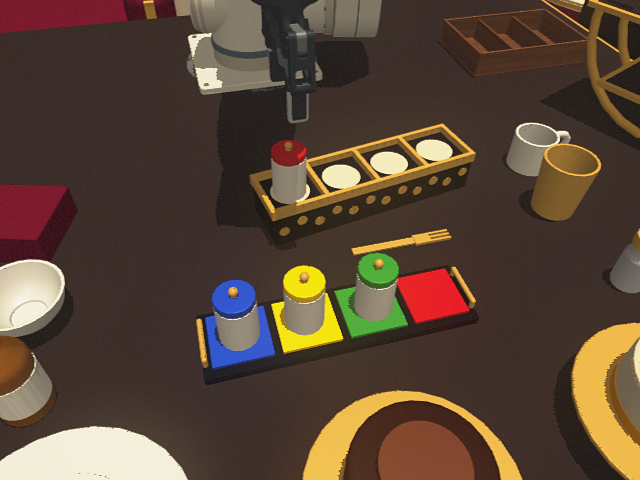

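Red stands upright and centred in the rightmost bay at (289,175). Next is green.

```bash
python3 -m creep '[[0.085,0.008,0.03,0,0],[0.085,0.019,0.068,0,0],[0.085,0.03,0.106,0,0],[0.085,0.04,0.144,0,0],[0.085,0.049,0.175,0,0],[0.085,0.0515,0.183,0,0],[0.085,0.0515,0.183,0.01,0],[0.085,0.0515,0.183,0.045,0],[0.085,0.0515,0.183,0.085,0],[0.085,0.0515,0.183,0.115,0],[0.085,0.0515,0.183,0.133,0],[0.085,0.0515,0.183,0.133,0]]' && python3 -m creep '[[0.03,0,0,0,0],[0.03,0,0,0,0],[0.03,0,0,0,0],[0.03,0,0,0,0],[0.03,0,0,0,0],[0.03,0,0,0,0],[0.03,0,0,0,0],[0.03,0,0,0,0],[0.03,0,0,0,0]]'
```

```text
time: 9.6
tcp_pos: [0.6532, 0.0188, 0.0305]
tool_rot: [-2.217, -2.216, 0.01]
ft_force: [-0.5, -0.1, 0.1]
width: 0.0849
gripper_force: 0.0
time: 10.35
tcp_pos: [0.6585, 0.0188, 0.0383]
tool_rot: [2.22, 2.22, 0.002]
ft_force: [-2.4, -1.1, 6.1]
width: 0.042
gripper_force: 60.6
```

```bash
python3 -m creep '[[0.03,0,0,-0.01,0],[0.03,0,0,-0.03,0],[0.03,0,0,-0.06,0],[0.03,0,0,-0.09,0],[0.03,0,0,-0.11,0],[0.03,0,0,-0.12,0],[0.03,0,0,-0.12,0]]' && python3 -m creep '[[0.03,0.002,-0.015,0,0],[0.03,0.005,-0.045,0,0],[0.03,0.008,-0.075,0,0],[0.03,0.012,-0.105,0,0],[0.03,0.015,-0.135,0,0],[0.03,0.018,-0.165,0,0],[0.03,0.02,-0.185,0,0],[0.03,0.021,-0.193,0,0],[0.03,0.021,-0.195,0,0],[0.03,0.021,-0.195,0,0],[0.03,0.021,-0.195,0,0],[0.03,0.021,-0.195,0,0]]'
```

```text
time: 10.93
tcp_pos: [0.6589, 0.0189, 0.1595]
tool_rot: [2.219, 2.219, 0.005]
ft_force: [0.0, -0.3, -2.1]
width: 0.042
gripper_force: 61.1
time: 11.93
tcp_pos: [0.464, 0.0397, 0.1559]
tool_rot: [-2.222, -2.221, 0.0]
ft_force: [0.2, 0.7, -1.5]
width: 0.042
gripper_force: 61.5
```

```bash
python3 -m creep '[[0.03,0,0,0.015,0],[0.03,0,0,0.04,0],[0.03,0,0,0.06,0],[0.03,0,0,0.07,0],[0.03,0,0,0.077,0],[0.03,0,0,0.081,0],[0.03,0,0,0.083,0],[0.03,0,0,0.084,0],[0.03,0,0,0.085,0],[0.03,0,0,0.086,0],[0.03,0,0,0.086,0],[0.03,0,0,0.086,0]]'
```

```text
time: 12.93
tcp_pos: [0.4634, 0.0399, 0.0712]
tool_rot: [2.22, 2.221, 0.002]
ft_force: [-1.7, -0.1, 5.9]
width: 0.0418
gripper_force: 61.8
```

```bash
python3 -m creep '[[0.085,0,0,0,0],[0.085,0,0,0,0],[0.085,0,0,0,0],[0.085,0,0,0,0],[0.085,0,0,0,0],[0.085,0,0,0,0],[0.085,0,0,-0.02,0],[0.085,0,0,-0.05,0],[0.085,0,0,-0.09,0],[0.085,0,0,-0.1,0],[0.085,0,0,-0.1,0]]'
python3 - <<'E'
from h import *
im=np.hstack([cv2.resize(bot.camera(n)[60:380,120:520],(400,320)) for n in("scene","side")])
cv2.imwrite("pics/s4.png",im[:,:,::-1])
E
```

```text
time: 13.85
tcp_pos: [0.4645, 0.0398, 0.1733]
tool_rot: [2.218, 2.218, 0.006]
ft_force: [-0.1, -0.1, -0.9]
width: 0.0848
gripper_force: 0.0
```

View pics/s4.png

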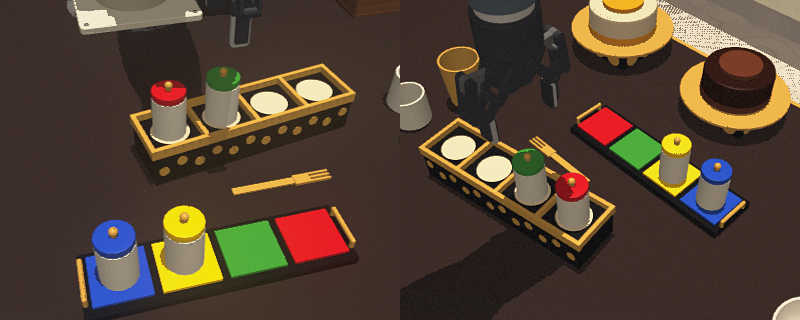

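Red and green stand upright and centred in their bays, at crop positions (168,110) and (223,97). Yellow next.

```bash
python3 -m creep '[[0.085,-0.015,0.03,0,0],[0.085,-0.033,0.062,0,0],[0.085,-0.05,0.096,0,0],[0.085,-0.068,0.13,0,0],[0.085,-0.086,0.164,0,0],[0.085,-0.097,0.185,0,0],[0.085,-0.101,0.1925,0,0],[0.085,-0.101,0.1925,0.01,0],[0.085,-0.101,0.1925,0.035,0],[0.085,-0.101,0.1925,0.07,0],[0.085,-0.101,0.1925,0.1,0],[0.085,-0.101,0.1925,0.11,0]]' && python3 -m creep '[[0.085,0,0,0.012,0],[0.085,0,0,0.024,0],[0.085,0,0,0.024,0],[0.03,0,0,0.024,0],[0.03,0,0,0.024,0],[0.03,0,0,0.024,0],[0.03,0,0,0.024,0],[0.03,0,0,0.024,0],[0.03,0,0,0.024,0],[0.03,0,0,0.024,0],[0.03,0,0,0.024,0],[0.03,0,0,0.024,0]]'
```

```text
time: 14.95
tcp_pos: [0.6512, -0.0595, 0.0547]
tool_rot: [-2.216, -2.217, 0.007]
ft_force: [-1.4, 0.3, 0.3]
width: 0.0851
gripper_force: 0.0
time: 15.95
tcp_pos: [0.656, -0.0611, 0.0376]
tool_rot: [2.22, 2.22, 0.002]
ft_force: [0.2, 1.0, 6.8]
width: 0.0423
gripper_force: 60.3
```

```bash
python3 -m creep '[[0.03,0,0,-0.01,0],[0.03,0,0,-0.03,0],[0.03,0,0,-0.06,0],[0.03,0,0,-0.09,0],[0.03,0,0,-0.11,0],[0.03,0,0,-0.12,0],[0.03,0,0,-0.12,0]]' && python3 -m creep '[[0.03,0.012,-0.014,0,0],[0.03,0.034,-0.04,0,0],[0.03,0.058,-0.068,0,0],[0.03,0.082,-0.096,0,0],[0.03,0.106,-0.124,0,0],[0.03,0.13,-0.152,0,0],[0.03,0.152,-0.178,0,0],[0.03,0.168,-0.196,0,0],[0.03,0.175,-0.2045,0,0],[0.03,0.175,-0.2045,0,0],[0.03,0.175,-0.2045,0,0],[0.03,0.175,-0.2045,0,0]]'
```

```text
time: 16.53
tcp_pos: [0.6563, -0.0613, 0.1591]
tool_rot: [2.219, 2.219, 0.003]
ft_force: [0.7, -0.3, -2.6]
width: 0.0422
gripper_force: 61.2
time: 17.53
tcp_pos: [0.4517, 0.1134, 0.1558]
tool_rot: [2.222, 2.221, -0.001]
ft_force: [-0.2, -0.9, -1.8]
width: 0.042
gripper_force: 61.5
```

```bash
python3 -m creep '[[0.03,0,0,0.015,0],[0.03,0,0,0.04,0],[0.03,0,0,0.06,0],[0.03,0,0,0.07,0],[0.03,0,0,0.077,0],[0.03,0,0,0.081,0],[0.03,0,0,0.083,0],[0.03,0,0,0.084,0],[0.03,0,0,0.085,0],[0.03,0,0,0.086,0],[0.03,0,0,0.086,0],[0.03,0,0,0.086,0]]'
```

```text
time: 18.53
tcp_pos: [0.4511, 0.114, 0.0706]
tool_rot: [2.221, 2.221, 0.001]
ft_force: [0.2, -0.7, -2.9]
width: 0.0419
gripper_force: 61.6
```

```bash
python3 -m creep '[[0.03,0,0,0.001,0],[0.03,0,0,0.001,0],[0.03,0,0,0.001,0]]' && python3 -m creep '[[0.085,0,0,0,0],[0.085,0,0,0,0],[0.085,0,0,0,0],[0.085,0,0,0,0],[0.085,0,0,0,0],[0.085,0,0,0,0],[0.085,0,0,-0.02,0],[0.085,0,0,-0.05,0],[0.085,0,0,-0.09,0],[0.085,0,0,-0.1,0],[0.085,0,0,-0.1,0],[0.085,0,0,-0.1,0]]'
python3 - <<'E'
from h import *
im=np.hstack([cv2.resize(bot.camera(n)[60:380,120:520],(400,320)) for n in("scene","side")])
cv2.imwrite("pics/s5.png",im[:,:,::-1])
E
```

```text
time: 18.78
tcp_pos: [0.4511, 0.114, 0.0705]
tool_rot: [2.22, 2.221, 0.002]
ft_force: [-4.0, -0.8, 12.5]
width: 0.0419
gripper_force: 62.6
time: 19.78
tcp_pos: [0.4511, 0.1139, 0.1694]
tool_rot: [2.221, 2.221, 0.001]
ft_force: [0.1, 0.6, -0.4]
width: 0.0852
gripper_force: 0.0
```

View pics/s5.png

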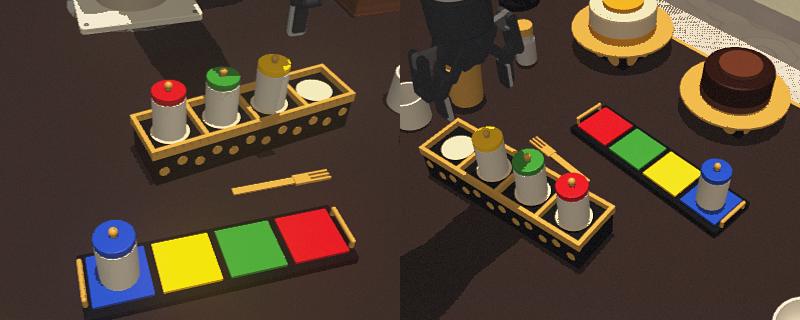

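Yellow also stands upright in its bay, at crop position (272,83). Last is blue.

```bash
python3 -m creep '[[0.085,-0.02,0.017,0,0],[0.085,-0.046,0.038,0,0],[0.085,-0.074,0.062,0,0],[0.085,-0.102,0.085,0,0],[0.085,-0.13,0.108,0,0],[0.085,-0.158,0.131,0,0],[0.085,-0.186,0.155,0,0],[0.085,-0.214,0.178,0,0],[0.085,-0.236,0.196,0,0],[0.085,-0.2475,0.206,0,0],[0.085,-0.2475,0.206,0,0],[0.085,-0.2475,0.206,0,0]]' && python3 -m creep '[[0.085,0,0,0.015,0],[0.085,0,0,0.045,0],[0.085,0,0,0.08,0],[0.085,0,0,0.11,0],[0.085,0,0,0.128,0],[0.085,0,0,0.134,0],[0.085,0,0,0.134,0],[0.085,0,0,0.134,0]]' && python3 -m creep '[[0.03,0,0,0,0],[0.03,0,0,0,0],[0.03,0,0,0,0],[0.03,0,0,0,0],[0.03,0,0,0,0],[0.03,0,0,0,0],[0.03,0,0,0,0],[0.03,0,0,0,0],[0.03,0,0,0,0]]'
```

```text
time: 20.88
tcp_pos: [0.6565, -0.134, 0.1668]
tool_rot: [-2.22, -2.218, 0.002]
ft_force: [0.0, 1.5, 0.1]
width: 0.085
gripper_force: 0.0
time: 21.55
tcp_pos: [0.657, -0.133, 0.0361]
tool_rot: [2.221, 2.222, 0.0]
ft_force: [0.4, 0.2, -0.1]
width: 0.0853
gripper_force: 0.0
time: 22.3
tcp_pos: [0.6573, -0.1337, 0.0366]
tool_rot: [2.221, 2.22, 0.001]
ft_force: [-2.5, 1.4, 6.5]
width: 0.0419
gripper_force: 60.0
```

```bash
python3 -m creep '[[0.03,0,0,-0.01,0],[0.03,0,0,-0.03,0],[0.03,0,0,-0.06,0],[0.03,0,0,-0.09,0],[0.03,0,0,-0.115,0],[0.03,0,0,-0.13,0],[0.03,0,0,-0.13,0]]' && python3 -m creep '[[0.03,0.012,-0.008,0,0],[0.03,0.034,-0.023,0,0],[0.03,0.058,-0.039,0,0],[0.03,0.084,-0.057,0,0],[0.03,0.11,-0.075,0,0],[0.03,0.136,-0.092,0,0],[0.03,0.162,-0.11,0,0],[0.03,0.188,-0.128,0,0],[0.03,0.212,-0.144,0,0],[0.03,0.23,-0.156,0,0],[0.03,0.24,-0.163,0,0],[0.03,0.24,-0.163,0,0]]' && python3 -m creep '[[0.03,0.012,-0.008,0,0],[0.03,0.034,-0.023,0,0],[0.03,0.058,-0.039,0,0],[0.03,0.074,-0.05,0,0],[0.03,0.082,-0.055,0,0],[0.03,0.082,-0.055,0,0],[0.03,0.082,-0.055,0,0],[0.03,0.082,-0.055,0,0]]'
```

```text
time: 22.88
tcp_pos: [0.6582, -0.134, 0.1699]
tool_rot: [2.217, 2.217, 0.004]
ft_force: [-0.1, 0.2, -1.5]
width: 0.042
gripper_force: 61.1
time: 23.88
tcp_pos: [0.4923, 0.108, 0.1649]
tool_rot: [-2.218, -2.223, 0.001]
ft_force: [0.6, 0.2, -2.2]
width: 0.0421
gripper_force: 61.3
time: 24.55
tcp_pos: [0.4398, 0.1876, 0.1651]
tool_rot: [2.222, 2.22, -0.0]
ft_force: [1.1, -0.1, -2.4]
width: 0.0421
gripper_force: 61.3
```

```bash
python3 -m creep '[[0.03,0,0,0.015,0],[0.03,0,0,0.04,0],[0.03,0,0,0.065,0],[0.03,0,0,0.08,0],[0.03,0,0,0.087,0],[0.03,0,0,0.09,0],[0.03,0,0,0.092,0],[0.03,0,0,0.093,0],[0.03,0,0,0.094,0],[0.03,0,0,0.094,0],[0.03,0,0,0.094,0]]'
```

```text
time: 25.47
tcp_pos: [0.4392, 0.1885, 0.0718]
tool_rot: [2.221, 2.221, 0.001]
ft_force: [-0.8, 0.3, -3.3]
width: 0.0418
gripper_force: 61.3
```

```bash
python3 -m creep '[[0.03,0,0,0.001,0],[0.03,0,0,0.0015,0],[0.03,0,0,0.0015,0],[0.03,0,0,0.0015,0]]'
```

```text
time: 25.8
tcp_pos: [0.4389, 0.1885, 0.0698]
tool_rot: [2.221, 2.222, 0.0]
ft_force: [0.1, 0.2, -2.5]
width: 0.0419
gripper_force: 61.3
```

```bash
python3 -m creep '[[0.03,0,0,0.001,0],[0.03,0,0,0.0015,0],[0.03,0,0,0.0015,0],[0.03,0,0,0.0015,0]]'
```

```text
time: 26.13
tcp_pos: [0.439, 0.1885, 0.0695]
tool_rot: [2.221, 2.221, 0.002]
ft_force: [-4.6, -1.1, 13.5]
width: 0.0423
gripper_force: 62.6
```

Contact. I release, rise, and check.

```bash
python3 -m creep '[[0.085,0,0,0,0],[0.085,0,0,0,0],[0.085,0,0,0,0],[0.085,0,0,0,0],[0.085,0,0,0,0],[0.085,0,0,0,0],[0.085,0,0,-0.02,0],[0.085,0,0,-0.05,0],[0.085,0,0,-0.09,0],[0.085,0,0,-0.12,0],[0.085,0,0,-0.15,0],[0.085,0,0,-0.15,0]]'
python3 - <<'E'
from h import *
c={n:bot.camera(n) for n in("scene","side")}
im=np.hstack([c[n][60:380,120:520] for n in c])
cv2.imwrite("pics/s6.png",im[:,:,::-1])
p=[P(bot.calibration(n)) for n in c]
for j in("red","green","yellow","blue"):
    u=[bot.look_for(n,"jar_"+j)[0]["uv"] for n in c]; print(j,tri(p[0],[u[0]],p[1],[u[1]]).round(4))
E
```

```text
time: 27.13
tcp_pos: [0.4409, 0.1889, 0.2237]
tool_rot: [2.218, 2.218, 0.011]
ft_force: [0.6, 0.9, -0.7]
width: 0.0849
gripper_force: 0.0Traceback (most recent call last):
  File "<stdin>", line 7, in <module>
IndexError: list index out of range
```

View pics/s6.png

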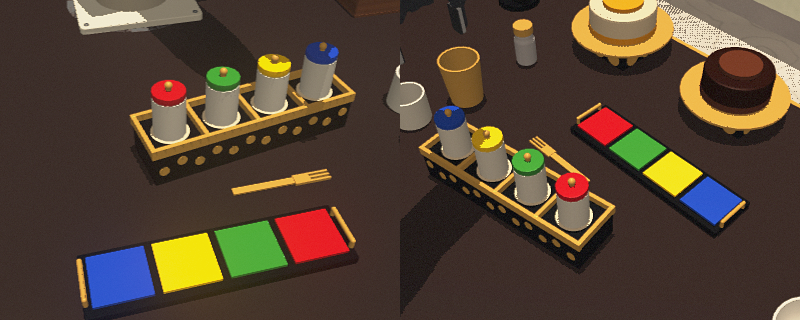

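All four stand upright in mirrored order, with scene-crop knobs at (168,85), (223,71), (275,58) and (321,45). I check the positions from the knobs, then hand in.

Run:
```python
from h import *
p=[P(bot.calibration(n)) for n in("scene","side")]
a=np.array([(168.5,85),(223,71),(275,58),(321,45)])+[120,60]
b=np.array([(171.5,181),(127.5,156),(87.5,131),(49.5,111)])+[120,60]
K=tri(p[0],a,p[1],b)
D=np.array([[.4758,-.0343,.0494],[.4636,.0399,.0495],[.4515,.1141,.0496],[.4391,.1882,.0496]])
E=K-D; print(E.round(4))
if (np.abs(E[:,:2])<.01).all(): print(bot.finish_job())
```

```text
[[ 0.0003  0.0004  0.0721]
 [ 0.0005 -0.0004  0.0725]
 [ 0.0028 -0.0005  0.0742]
 [ 0.0013 -0.0031  0.0746]]
the job is handed in; nothing more can be done
None
```

All four jars stand upright in the display bays in reverse order, each within about 3 mm of its bay centre by my last camera measurement; I handed the job in at about 27 s, and no verdict was returned.

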